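# Turn the sink carousel until the soap spout is over the bowl and press the pump

## Task

The bowl is waiting for a squirt of soap. Push the sink-side carousel round by the notches in its wooden rim until the soap dispenser is at the bowl, with its spout well over the bowl, let the carousel come to rest, and only then press the dispenser's pump head fully down with a fingertip and let it spring back up. Do not lift or grasp anything, leave the bowl where it is, and turn the carousel by its rim rather than by the things standing on it, so that they all stay standing in their places.

Things in the scene. Friction and masses are not known exactly. Their poses are not given: they have to be found in the camera images.
- deck: The carousel's turning deck: a plain brown wooden disc, radius 148 mm, 16 mm thick, upper face 82 mm above the worktop, on a turned wooden foot (radius 78 mm) fixed to the worktop. It turns either way without stops about its upright axis; origin on that axis at worktop height, z up. From its own x axis anticlockwise: brush at 0, mug at 90, soap at 180, candle at 270 degrees.
- notch0 (a point): Finger notch in the rim at 45 degrees from the deck's x axis: 48 mm wide at the rim, narrowing to a flat bottom 32 mm wide at 122 mm from the axis (26 mm deep), open above and below. The point is in the notch's middle, 138 mm from the axis, at the deck's mid-thickness (74 mm above the worktop). A fingertip moved round in it turns the deck with 1 to 3 N; let go after slow motion, the deck stays put.
- notch1 (a point): The same kind of notch at 135 degrees (between mug and soap).
- notch2 (a point): The same kind of notch at 225 degrees (between soap and candle).
- notch3 (a point): The same kind of notch at 315 degrees (between candle and brush). A thin steel gallery rail stands on each lobe of the deck between notches, 144 mm from the axis, its top 104 mm above the worktop.
- soap_pump (a joint): Travel of the soap dispenser's pump head, m: 0 is up, 0.012 is fully down. A spring returns it; holding it fully down takes about 9 N.
- pump_top (a point): Middle of the flat top of the pump head (about 14 mm across), on the axis of the pump, 166 mm above the bottle's foot and so about 248 mm above the worktop when up; it goes down with the pump.
- spout_tip (a point): Tip of the pump's spout, 152 mm above the bottle's foot and 43 mm to the side of the pump axis. The spout points straight outwards from the carousel (within about 5 degrees), and its tip, about 150 mm from the turning axis, reaches just past the deck's rim.
- soap: The soap dispenser: a loose clear glass bottle, 61 mm wide, shoulder at 120 mm, 166 mm tall to the top of its pump, about 0.44 kg, standing on the deck. The origin lies in its underside, 6 mm from the pump axis on the side of the spout; x points away from the spout, z up.
- soap_place (a point): The soap dispenser's place on the deck: the point of the deck's upper face where the bottle's origin stands at the start (within 3 mm), 113 mm from the turning axis.
- bowl: A loose pale blue round bowl, 169 mm across the foot and 51 mm high, open at the top, mouth about 65 mm in radius, standing on the worktop at one side of the carousel and partly under the deck (which clears its edge by 15 mm); the centre is about 172 mm from the turning axis. The origin is the centre of its underside, z up.
- mug: A loose cream mug on the deck, 78 mm across, 100 mm high, handle towards the middle of the deck, its axis about 72 mm from the turning axis. The origin is under the middle of mug and handle together, 17 mm from the mug's axis; z up.
- brush: A loose round dish brush with a black knob on the deck, about 62 mm across and 67 mm high, about 83 mm from the turning axis. The origin is under its middle; z up.
- candle: A loose tea light on the deck, 38 mm across, 15 mm high, about 88 mm from the turning axis. The origin is the centre of its underside; z up.
- spice_tall: Bystander: a loose spice jar with a dark lid, 41 mm across and 105 mm high, standing on the worktop to the left of the carousel. The origin is the centre of its underside; z up.
- spoon: Bystander: a loose teaspoon, 130 mm long, lying on the worktop to the left of the carousel. The origin is under its middle.
Things that resemble listed ones, but are neither listed nor needed, are in the scene too. What is shaped like the soap but orange is not meant.

How it is judged:
On the way, in this order (a step that is already met when the one before it is completed fails the run):
1. the carousel is at rest with the dispenser's spout over the bowl (tip within 50 mm of the bowl's centre, seen from above) and the pump not yet pressed (horizontal distance between spout_tip and bowl below 0.05 m and angular speed of deck below 0.08 rad/s and value of joint soap_pump below 0.003 m), for 0.3 s.
2. the pump head is pressed down with the spout over the bowl (value of joint soap_pump above 0.0095 m and horizontal distance between spout_tip and bowl below 0.05 m), for 0.05 s.
At the end, for the whole second after the job is handed in: Carousel still, spout tip within 50 mm of the bowl's centre seen from above; pump head up again (within 3 mm); dispenser upright and within 15 mm of its place on the deck; mug, brush and candle upright; bowl within 15 mm of where it was (horizontal distance between spout_tip and bowl below 0.05 m and value of joint soap_pump below 0.003 m and angular speed of deck below 0.05 rad/s and angle between soap's own z axis and vertical below 0.1 rad and distance between soap and soap_place below 0.015 m and distance of bowl from where it was at the start of the episode below 0.015 m and linear speed of soap below 0.02 m/s and angle between each of mug, brush, candle's own z axis and vertical below 0.2 rad); the robot touches nothing.
It fails at once if the pump is worked while its spout is not over the bowl (value of joint soap_pump above 0.006 m and horizontal distance between spout_tip and bowl above 0.06 m).
It fails at once if the soap bottle is used as the handle: the robot pushes on it while its spout is away from the bowl (contact force between any of the fingers, the arm and soap above 1 N and horizontal distance between spout_tip and bowl above 0.065 m).
It fails at once if the soap bottle is lifted, tipped or shoved more than 20 mm from its place on the deck (distance between soap and soap_place above 0.02 m).
It fails at once if the mug, brush or candle on the deck is pushed by the robot, lifted, tipped or knocked off (contact force between any of the fingers, the arm and mug above 1 N or z of any of mug, brush, candle in the frame of deck above 0.1 m or z of any of mug, brush, candle in the frame of deck below 0.07 m or angle between any of mug, brush, candle's own z axis and vertical above 0.4 rad or contact force between any of the fingers, the arm and brush above 1 N or contact force between any of the fingers, the arm and candle above 1 N).
It fails at once if the bowl is moved more than 15 mm or tipped, or the spice jar or teaspoon beside the carousel is moved more than 30 mm (distance of bowl from where it was at the start of the episode above 0.015 m or angle between bowl's own z axis and vertical above 0.2 rad or distance of any of spice_tall, spoon from where it was at the start of the episode above 0.03 m).
It also fails if it takes over 72 s, if anything falls off the work surface, if the arm or the gripper's body presses on something with over 40 N, if the wrist force passes 120 N, or if a joint passes its speed limit or range.

## Robot

A 7-joint arm with a two-finger parallel gripper is mounted at the origin on a cart in front of the work surface, level with it; the furniture and walls round the work are solid. World frame = base frame: x ahead of the robot, y to its left, z up, the work surface at z = 0. Lengths are in m, angles in rad, forces in N, time in s.
With the tool pointing down it reaches from about 0.425 to 0.875 m from the base axis. Payload 4.7 kg.
Tool frame: the origin (TCP) lies on the centre line of the jaws, within the pads' length; the fingertips stand 14 mm ahead of it and the grasp point (between the pads) lies 5 mm behind it; z points along the fingers, x is the direction in which the jaws open and shut, and the axes are right-handed (so a half turn about z gives the same grasp; the last joint's range is limited). The gripper opens to 87 mm and grips with 3 to 60 N. Pads are 19 mm wide; open, the fingers measure 117 mm over their backs; the gripper's body (75 mm by 190 mm) begins 51 mm behind the grasp point.
Start: joints at [-1.107, 0.321, -0.07, 1.45, 0.023, 1.371, -0.057], TCP at [0.283, 0.585, 0.237] pointing down, gripper open.
Joint ranges: [-2.86, 2.86], [-0.3, 2.09], [-1.38, 1.24], [0.06, 2.45], [-1.56, 4.7], [0.09, 2.05], [-2.69, 2.69]. Speed limits (rad/s): [2.57, 2.57, 3.14, 3.14, 3.14, 3.14, 3.14].

## Interface

Orientations are given as a rotation vector (axis times angle).
In Python, from bench import ctrl gives the robot as it stands.
- The arm moves only by the tool drive_tool, never from a script. Its argument "rows" is a list that holds one entry, the list of rows, each a list of 5 numbers: the shift along the tool's x, y, z scaled (see below), then the turn about the tool's z scaled (see below), then the closure in counts, from 0 (fully open) to 255 (shut). In form: [[[dx, dy, dz, spin, jaw], ...]]. A call has 1 to 20 rows; each row is the pose to reach, as a shift and turn from the pose commanded when the call began, along the tool's axes at that moment, turning the shorter way round; what a row does not reach only later rows make up. The controller multiplies each number of a shift by 300 mm and each number of a turn by pi rad. A row lasts 1/8 s, in which the tool goes at most 62.5 mm and 10.7 degrees, less where a joint would pass 70% of its speed; a pose out of reach is approached as far as the arm can. A call with a number of a shift or a turn outside -1 to 1 is refused whole. A call with a gripper value outside its range is refused whole. The fingers move at their own pace and stop on an object; "grip_force" is the grip in N (left out, the last holds). Time passes only in rows, so rows that repeat a pose let the fingers close. It gives the time, the measured TCP pose, the force and the opening at its end, in the units of the state.
- ctrl.get_state(): the state, without advancing time (a new reading comes with each control period).
- ctrl.get_image(name): name is "scene" or "top" or "wrist"; returns a dict with "img" (480x640x3 uint8, blue, green, red), "camera_matrix" (3x3 intrinsics, pixels), "R" (3x3) and "t" (3): a world point X has camera coordinates R X + t. Camera axes: x right, y down, z forward; pixel columns grow to the right and rows downward; lengths in m; the calibration is good to about 2 mm. A picture is of the moment at which its call begins. There is no depth.
- ctrl.close_job(): hands the job in, once; it reports no verdict.
The state is a dict: "time": time; "joint_positions": joint angles; "qd": joint speeds; "joint_torque": joint torques, N m; "position": TCP position; "tool_rot": TCP orientation; "ft_force": force on the tool from outside, world axes, zero at the start; "torque": the same for the moment, N m; "grip_width": opening from 0.0 (shut) to 1.0 (fully open).
Only numpy, scipy, OpenCV 4.12 (cv2) and the standard library are available. Lean on these libraries where they do the work, as an engineer would, in place of code of your own. Each camera call takes 0.05 s, during which the arm holds its last target.

## Working session

There is one attempt and no reset: what is moved stays moved. The work goes in short steps, Python scripts to look and compute and a tool call to move; the robot and the scene stay as the last step left them, time stands still between calls to the robot, and variables do not carry over. Pictures are saved under pics/ and viewed, and the job is handed in when it is done.

Besides the shell and the picture viewer there is one more tool, called after ">>>" by a JSON object that holds its "api" and its "payload". drive_tool: Moves the arm, as the interface text tells. Its arguments: {"type":"object","properties":{"rows":{"type":"array"},"grip_force":{"type":"number"}},"required":["rows"]}

```bash
ls; mkdir -p pics; cat > h.py <<'E'
import numpy as np,cv2
from bench import ctrl
from scipy.spatial.transform import Rotation as Rot
def snap(n,f):
    d=ctrl.get_image(n); cv2.imwrite('pics/'+f+'.png',d['img']); np.savez('pics/'+f+'.npz',K=d['camera_matrix'],R=d['R'],t=d['t'],img=d['img']); return d
def load(f):
    d=np.load('pics/'+f+'.npz'); return d
def ray(d,u,v,z):
    K,R,t=d['K'],d['R'],d['t']; c=-R.T@t; w=R.T@np.linalg.inv(K)@np.array([u,v,1.]); return c+w*(z-c[2])/w[2]
def proj(d,X):
    p=d['K']@(d['R']@np.array(X,float)+d['t']); return p[:2]/p[2]
E
python3 - <<'E'
from h import *
for n in ['scene','top','wrist']: snap(n,n+'0')
s=ctrl.get_state()
for k,v in s.items(): print(k,np.round(v,4))
print(Rot.from_rotvec(s['tool_rot']).as_matrix().round(3))
for n in ['scene0','top0']:
    d=load(n);print(-d['R'].T@d['t'])
E
```

```text
pics
time 0.15
joint_positions [-1.1069  0.3217 -0.0701  1.4514  0.0226  1.3708 -0.0569]
qd [ 0.0005 -0.0033 -0.0001 -0.0029  0.     -0.0006 -0.0014]
joint_torque [-6.00000e-04 -4.91802e+01 -4.04900e-01 -3.12877e+01 -6.40000e-02
  4.04000e-02  1.00000e-04]
position [0.2824 0.585  0.2357]
tool_rot [ 2.6601e+00  1.6698e+00 -1.9000e-03]
ft_force [ 0.487   0.1176 -0.3041]
torque [-0.0041 -0.05   -0.0053]
grip_width 0.9995
[[ 0.435  0.901 -0.001]
 [ 0.901 -0.435 -0.001]
 [-0.001  0.    -1.   ]]
[-0.42559688  0.47659677  1.04363739]
[ 0.39886199 -0.02122699  1.50717074]
```

View pics/scene0.png

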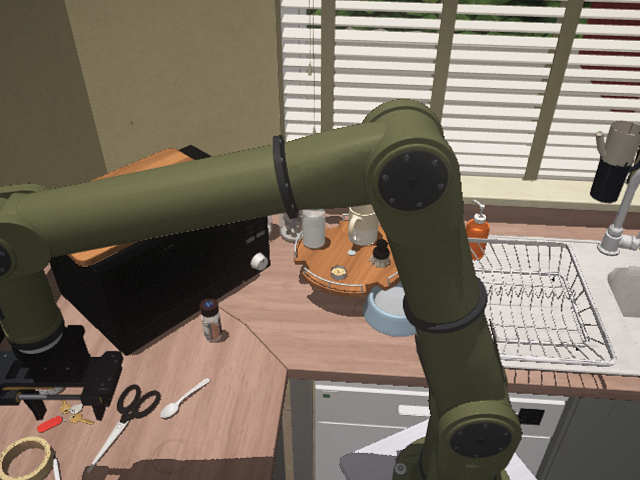

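View pics/top0.png

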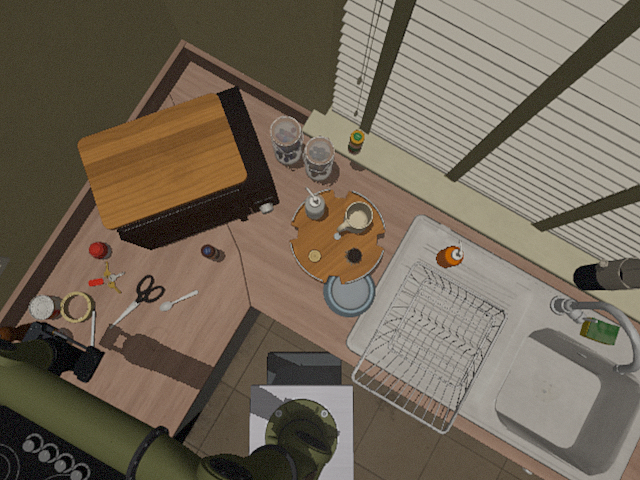

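View pics/wrist0.png

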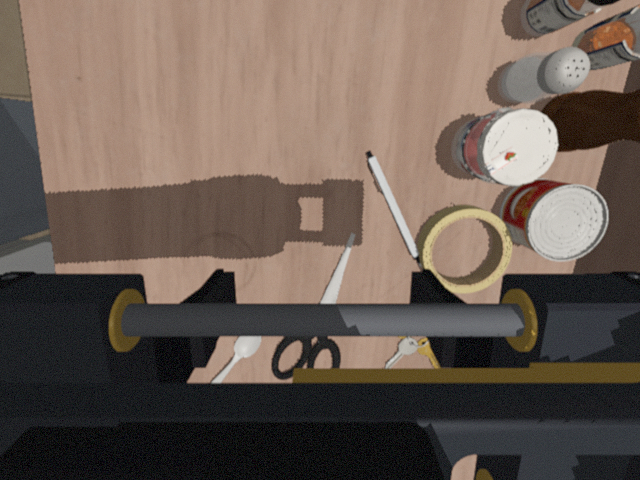

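```bash
python3 - <<'E'
from h import *
d=load('top0');im=d['img']
c=im[170:330,260:420];cv2.imwrite('pics/c0.png',cv2.resize(c,None,fx=3.7,fy=3.7,interpolation=cv2.INTER_CUBIC))
d2=load('scene0');c=d2['img'][180:340,260:500];cv2.imwrite('pics/c1.png',cv2.resize(c,None,fx=3.3,fy=3.3,interpolation=cv2.INTER_CUBIC))
print(ray(d,0,0,0),ray(d,320,240,.08),d['K'])
E
```

```text
[1.43078133 1.04535052 0.        ] [ 0.59530327 -0.05562995  0.08      ] [[470.51447485   0.         313.14230416]
 [  0.         470.51447485 244.01886396]
 [  0.           0.           1.        ]]
```

View pics/c0.png

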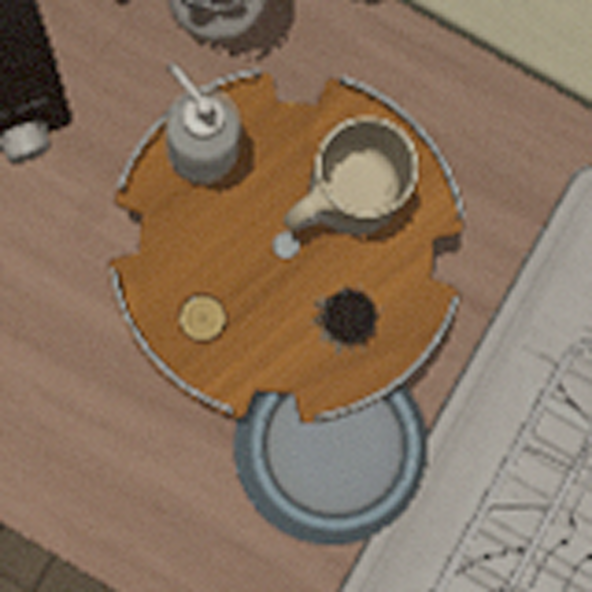

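View pics/c1.png

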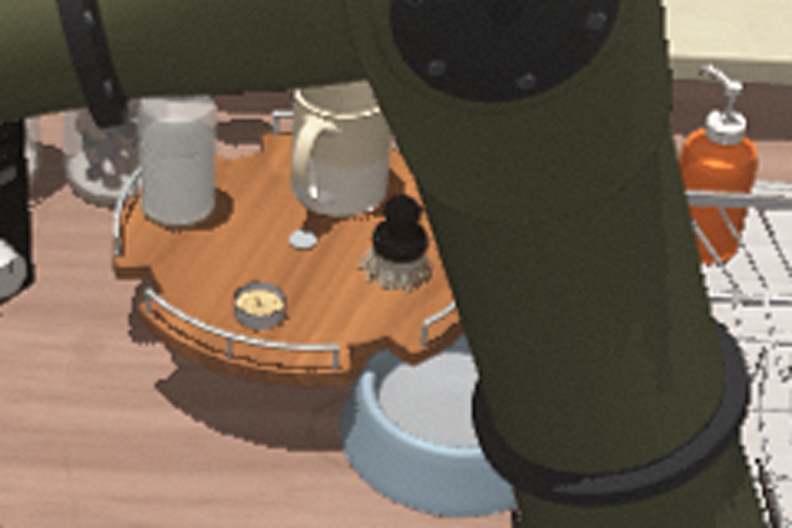

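```bash
python3 - <<'E'
from h import *
from scipy.optimize import least_squares
d=load('top0');im=d['img']
hsv=cv2.cvtColor(im,cv2.COLOR_BGR2HSV)
roi=np.zeros(im.shape[:2],np.uint8);roi[175:300,280:395]=255
print('deck hsv',hsv[236,320],hsv[236,355],'worktop',hsv[320,200],hsv[290,300],'bowl',hsv[312,347],hsv[292,350])
m=((hsv[...,0]<22)&(hsv[...,1]>125)&(roi>0)).astype(np.uint8)*255
m=cv2.morphologyEx(m,cv2.MORPH_OPEN,np.ones((3,3)))
c=max(cv2.findContours(m,0,cv2.CHAIN_APPROX_NONE)[0],key=cv2.contourArea)[:,0]
P=np.array([ray(d,u,v,.082)[:2] for u,v in c])
# outermost fit: fixed radius .148 robust
def f(p): return np.minimum(np.hypot(*(P-p).T)-.148,.0)*0+ (np.hypot(*(P-p).T)-.148)
r=least_squares(f,ray(d,337,236,.082)[:2],loss='soft_l1',f_scale=.002);C=r.x
rr=np.hypot(*(P-C).T);print('C',C,'hub',ray(d,337.3,236,.085),np.percentile(rr,[5,25,50,75,95,100]))
an=np.degrees(np.arctan2(*(P-C).T[::-1]))%360
for a in range(0,360,6):
    s=(an>=a)&(an<a+6); print(a,(rr[s].mean()*1000).round() if s.any() else None,end='; ')
o=im.copy();o[m>0]=(0,255,0)
mb=((hsv[...,0]>85)&(hsv[...,0]<115)&(hsv[...,1]>45)).astype(np.uint8)*255;mb[:,:310]=0;mb[:270]=0;mb[330:]=0;mb[:,385:]=0
o[mb>0]=(0,0,255)
cv2.imwrite('pics/m0.png',cv2.resize(o[170:330,260:420],None,fx=3.7,fy=3.7))
E
```

```text
deck hsv [ 15 164 140] [ 16 171 143] worktop [ 11  80 149] [ 11  76 147] bowl [ 99  35 124] [ 90  11 138]
C [ 0.59157631 -0.1056166 ] hub [ 0.60733177 -0.10834001  0.085     ] [0.03383792 0.10654075 0.12793084 0.14304675 0.15906381 0.16145882]
0 118.0; 6 138.0; 12 129.0; 18 105.0; 24 77.0; 30 72.0; 36 53.0; 42 113.0; 48 125.0; 54 149.0; 60 146.0; 66 139.0; 72 122.0; 78 119.0; 84 127.0; 90 137.0; 96 135.0; 102 133.0; 108 132.0; 114 130.0; 120 128.0; 126 127.0; 132 126.0; 138 125.0; 144 123.0; 150 123.0; 156 124.0; 162 119.0; 168 105.0; 174 103.0; 180 107.0; 186 124.0; 192 124.0; 198 124.0; 204 125.0; 210 125.0; 216 127.0; 222 129.0; 228 131.0; 234 133.0; 240 133.0; 246 136.0; 252 138.0; 258 134.0; 264 121.0; 270 122.0; 276 132.0; 282 147.0; 288 99.0; 294 110.0; 300 118.0; 306 117.0; 312 94.0; 318 32.0; 324 124.0; 330 123.0; 336 144.0; 342 111.0; 348 114.0; 354 98.0;
```

View pics/m0.png

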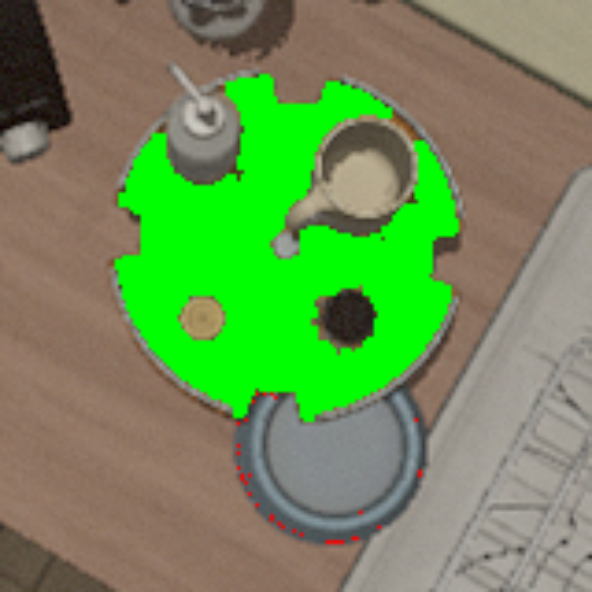

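```bash
python3 - <<'E'
from h import *
d=load('top0')
def R(cx,cy,z): return ray(d,260+(cx+.5)/3.7-.5,170+(cy+.5)/3.7-.5,z)[:2]
N={'top':(297.5,103),'left':(138,236),'right':(434,259),'bottom':(277,395)}
P={k:R(*v,.082) for k,v in N.items()}
C=np.mean(list(P.values()),0);print('C',C,'hub',R(286,244,.086))
for k,p in P.items():
    v=p-C;print(k,p,np.hypot(*v),np.degrees(np.arctan2(v[1],v[0]))%360)
for n,(x,y,z) in dict(pump=(205,110,.248),tip=(172,68,.234),candle=(203,318,.095),brush=(350,317,.145),mug=(366,172,.182)).items():
    p=R(x,y,z);v=p-C;print(n,p,np.hypot(*v),np.degrees(np.arctan2(v[1],v[0]))%360)
# bowl: fit circle with inner mouth pts & outer edge in crop
im=cv2.resize(d['img'][170:330,260:420],None,fx=3.7,fy=3.7)
bo=R(333,465,0.051); 
for n,pts,z in [('mouthin',[(266,450),(275,485),(300,507),(340,515),(380,498),(403,465),(407,435)],.049),('base',[(236,450),(245,490),(272,525),(310,541),(355,541),(395,520),(420,485),(427,445)],.015)]:
    Q=np.array([R(x,y,z) for x,y in pts]);A=np.c_[2*Q,np.ones(len(Q))];s=np.linalg.lstsq(A,(Q**2).sum(1),rcond=None)[0]
    print(n,s[:2],np.sqrt(s[2]+s[0]**2+s[1]**2),'dist',np.hypot(*(s[:2]-C)),np.degrees(np.arctan2(*(s[:2]-C)[::-1]))%360)
E
```

```text
C [ 0.6061741  -0.10796144] hub [ 0.60846996 -0.10715656]
top [ 0.7283421  -0.11710915] 0.12251000965881662 355.71778923600226
left [0.61486236 0.01514129] 0.12340894227970602 85.962909707052
right [ 0.59740258 -0.22993937] 0.12229290641683888 265.88690226307824
bottom [ 0.48408934 -0.09993852] 0.12234808962082196 176.24015819478913
pump [ 0.684133   -0.03759323] 0.10502036108086292 42.070422059241565
tip [ 0.71920559 -0.01289618] 0.14769401988427136 40.065549891374005
candle [ 0.54567442 -0.03885746] 0.0918453646271624 131.20174606275143
brush [ 0.54205553 -0.15395795] 0.07891051668330282 215.65439140684518
mug [ 0.65109484 -0.16336207] 0.07132392851882219 309.0363306683866
mouthin [ 0.44594433 -0.15024511] 0.05957242049011488 dist 0.16571507479570394 194.78299750705926
base [ 0.44373026 -0.149833  ] 0.08186601351564718 dist 0.16775347054229436 194.45394898344279
```

```bash
python3 - <<'E'
from h import *
a=load('top0');b=load('scene0');C=np.array([.606,-.108])
def tri(p,q):
    P=[x['K']@np.c_[x['R'],x['t']] for x in(a,b)]
    X=cv2.triangulatePoints(P[0],P[1],np.array(p,float).reshape(2,1),np.array(q,float).reshape(2,1));X=X[:3,0]/X[3]
    return X.round(3),(proj(a,X)-p).round(1),(proj(b,X)-q).round(1)
print('rack',tri((507,313),(590,240)));print(tri((418,262),(478,238)));print(tri((443,430),(612,360)))
for z in(.05,.1,.15):
    for n,p in dict(far=(418,262),near=(353,375),mid=(386,318),sill=(340,130),sill2=(420,165)).items():
        X=ray(a,*p,z)[:2];print(n,z,X.round(3),np.hypot(*(X-C)).round(3))
print('jar tops',[ (ray(a,319,150,z)[:2].round(3)) for z in(.1,.15)])
cv2.imwrite('pics/c2.png',cv2.resize(a['img'][110:410,260:520],None,fx=2,fy=2,interpolation=cv2.INTER_CUBIC))
cv2.imwrite('pics/c3.png',cv2.resize(b['img'][180:400,260:640],None,fx=2,fy=2,interpolation=cv2.INTER_CUBIC))
E
```

```text
rack (array([ 0.355, -0.627,  0.129]), array([9.7, 8. ]), array([-8.9,  0.6]))
(array([ 0.499, -0.382,  0.119]), array([12.5,  9.2]), array([-11.1,  -0.5]))
(array([ 0.045, -0.41 ,  0.11 ]), array([0.5, 0.4]), array([-0.5,  0.1]))
far 0.05 [ 0.532 -0.362] 0.264
near 0.05 [ 0.189 -0.158] 0.42
mid 0.05 [ 0.36 -0.26] 0.289
sill 0.05 [ 0.958 -0.119] 0.352
sill2 0.05 [ 0.844 -0.375] 0.358
far 0.1 [ 0.528 -0.35 ] 0.254
near 0.1 [ 0.196 -0.153] 0.412
mid 0.1 [ 0.361 -0.251] 0.284
sill 0.1 [ 0.939 -0.116] 0.333
sill2 0.1 [ 0.829 -0.363] 0.339
far 0.15 [ 0.523 -0.339] 0.245
near 0.15 [ 0.203 -0.148] 0.405
mid 0.15 [ 0.362 -0.243] 0.279
sill 0.15 [ 0.92  -0.113] 0.314
sill2 0.15 [ 0.813 -0.351] 0.32
jar tops [array([ 0.874, -0.051]), array([ 0.857, -0.05 ])]
```

View pics/c2.png

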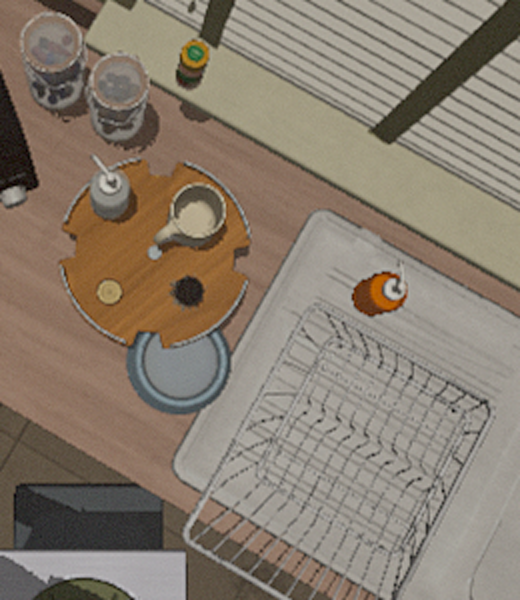

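View pics/c3.png

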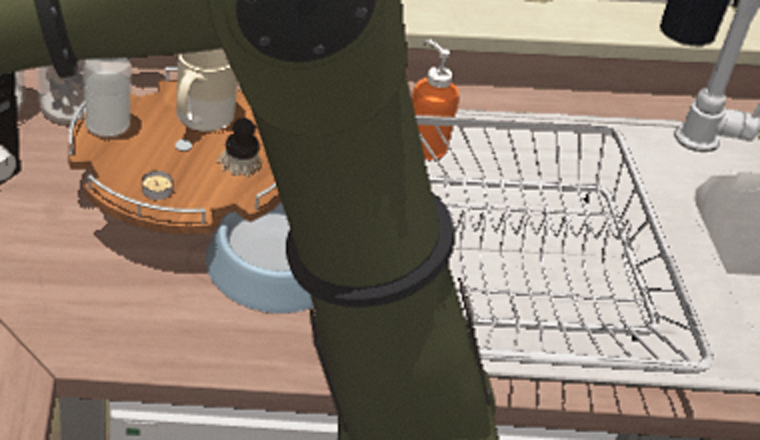

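```bash
cat >> h.py <<'E'
C=np.array([.606,-.108])
def rows(targets,jaw=255):
    """targets: list of (x,y,z,yaw_deg of tool x)"""
    s=ctrl.get_state();p=np.array(s['position']);M=Rot.from_rotvec(s['tool_rot']).as_matrix();y0=np.degrees(np.arctan2(M[1,0],M[0,0]))
    out=[]
    for x,y,z,w in targets:
        d=M.T@(np.array([x,y,z])-p)/.3; dw=-((w-y0+180)%360-180)/180
        out.append([*d.round(3).tolist(),round(dw,3),jaw])
    print('t',s['time'],'pos',p.round(4),'yaw',round(y0,1),'F',np.round(s['ft_force'],1),'w',round(s['grip_width'],3));print(out)
def notch(th,r,z,w=None): 
    a=np.radians(th);return (C[0]+r*np.cos(a),C[1]+r*np.sin(a),z,(th+90) if w is None else w)
E
python3 - <<'E'
from h import *
rows([(.42,.31,.236,5)])
E
```

```text
t 0.15 pos [0.2824 0.585  0.2357] yaw 64.2 F [ 0.5  0.1 -0.3] w 1.0
[[-0.626, 0.811, -0.0, np.float64(0.329), 255]]
```

>>> {"api": "drive_tool", "payload": {"rows": [[[-0.1, 0.13, 0, 0.05, 255], [-0.21, 0.27, 0, 0.1, 255], [-0.32, 0.41, 0, 0.155, 255], [-0.43, 0.55, 0, 0.21, 255], [-0.53, 0.69, 0, 0.27, 255], [-0.62, 0.81, 0, 0.325, 255], [-0.62, 0.81, 0, 0.325, 255]]]}}

```text
time: 1.02
position: [0.423, 0.308, 0.2367]
tool_rot: [3.137, 0.144, 0.001]
ft_force: [-0.7, 0.2, 0.3]
grip_width: 0.284
```

```bash
python3 - <<'E'
from h import *
print(np.round(ctrl.get_state()['joint_positions'],3))
rows([(.445,.1,.236,-45),notch(176,.15,.236,-94)])
E
```

```text
[-0.865  0.048  0.191  1.77  -0.008  1.324 -0.581]
t 1.025 pos [0.423  0.308  0.2367] yaw 5.3 F [-0.7  0.2  0.3] w 0.284
[[0.01, 0.697, 0.003, np.float64(0.279), 255], [-0.013, 1.356, 0.004, np.float64(0.551), 255]]
```

>>> {"api": "drive_tool", "payload": {"rows": [[[0.005, 0.14, 0, 0.05, 255], [0.005, 0.28, 0, 0.11, 255], [0.01, 0.42, 0, 0.17, 255], [0.01, 0.56, 0, 0.225, 255], [0.01, 0.7, 0, 0.28, 255], [0.01, 0.7, 0, 0.28, 255]]]}}

```text
time: 1.78
position: [0.4448, 0.1011, 0.2367]
tool_rot: [-2.903, 1.2, -0.0]
ft_force: [1.0, 0.8, -0.1]
grip_width: 0.004
```

```bash
python3 - <<'E'
from h import *
print(np.round(ctrl.get_state()['joint_positions'],3))
rows([notch(176,.15,.236,-94)])
E
```

```text
[-0.67  -0.113  0.363  1.918  0.041  1.329 -1.104]
t 1.775 pos [0.4448 0.1011 0.2367] yaw -44.9 F [ 1.   0.8 -0.1] w 0.004
[[0.495, 0.442, 0.002, np.float64(0.273), 255]]
```

>>> {"api": "drive_tool", "payload": {"rows": [[[0.1, 0.09, 0, 0.055, 255], [0.2, 0.18, 0, 0.11, 255], [0.3, 0.27, 0, 0.165, 255], [0.4, 0.36, 0, 0.22, 255], [0.495, 0.44, 0, 0.273, 255], [0.495, 0.44, 0, 0.273, 255], [0.495, 0.44, 0, 0.273, 255]]]}}

```text
time: 2.65
position: [0.4577, -0.0928, 0.2364]
tool_rot: [-2.151, 2.289, 0.001]
ft_force: [-0.1, 0.1, 0.5]
grip_width: 0.006
```

```bash
python3 - <<'E'
from h import *
print(np.round(ctrl.get_state()['joint_positions'],3))
rows([notch(176,.15,.236,-94)])
snap('wrist','w1');snap('scene','s1');snap('top','t1')
E
```

```text
[-0.44  -0.103  0.551  1.901  0.055  1.329 -1.537]
t 2.65 pos [ 0.4577 -0.0928  0.2364] yaw -93.6 F [-0.1  0.1  0.5] w 0.006
[[0.016, 0.003, 0.001, np.float64(0.002), 255]]
```

View pics/w1.png

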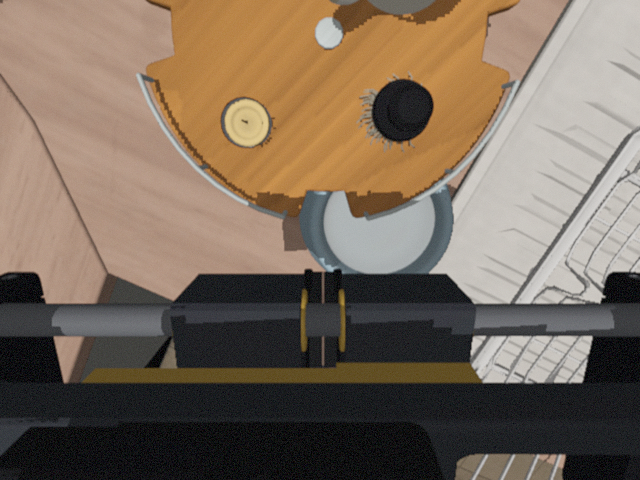

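View pics/s1.png

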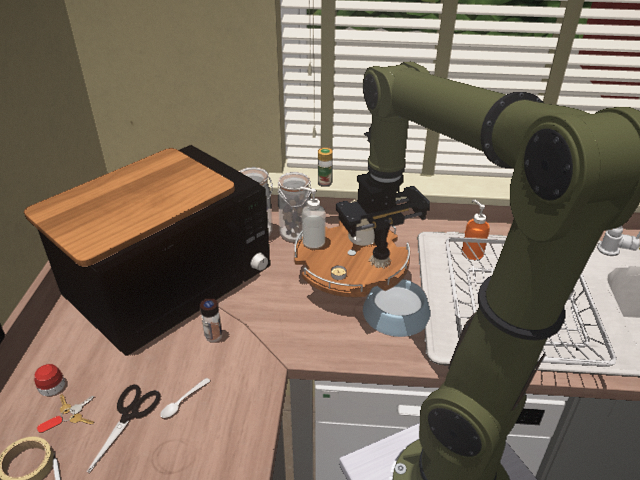

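View pics/t1.png

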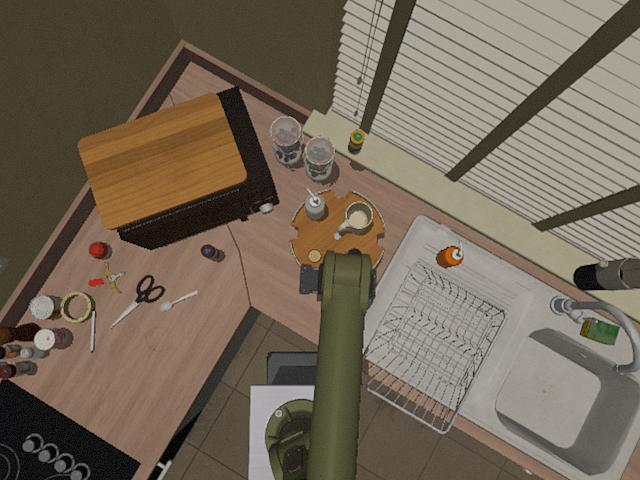

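```bash
python3 - <<'E'
from h import *
d=load('w1')
cv2.imwrite('pics/c4.png',cv2.resize(d['img'][150:250,250:430],None,fx=4,fy=4,interpolation=cv2.INTER_CUBIC))
for p in [(305,191),(345,193),(300,216),(355,217)]:
    X=ray(d,*p,.082)[:2];v=X-C;print(p,X.round(4),np.hypot(*v).round(4),np.degrees(np.arctan2(v[1],v[0])).round(1)%360)
# bowl: visible rim
print('bowl ctr-ish',ray(d,377,205,.05))
rows([notch(176,.152,.083,-94),notch(176,.145,.083,-94)])
E
```

```text
(305, 191) [ 0.4887 -0.0796] 0.1207 166.4
(345, 193) [ 0.4848 -0.114 ] 0.1213 182.8
(300, 216) [ 0.467  -0.0736] 0.1432 166.1
(355, 217) [ 0.4631 -0.1218] 0.1436 185.5
bowl ctr-ish [ 0.46650722 -0.14599595  0.05      ]
t 2.8 pos [ 0.4576 -0.0929  0.2364] yaw -93.6 F [ 0.1 -0.7 -0.3] w 0.005
[[0.016, 0.01, 0.511, np.float64(0.002), 255], [0.016, -0.014, 0.511, np.float64(0.002), 255]]
```

View pics/c4.png

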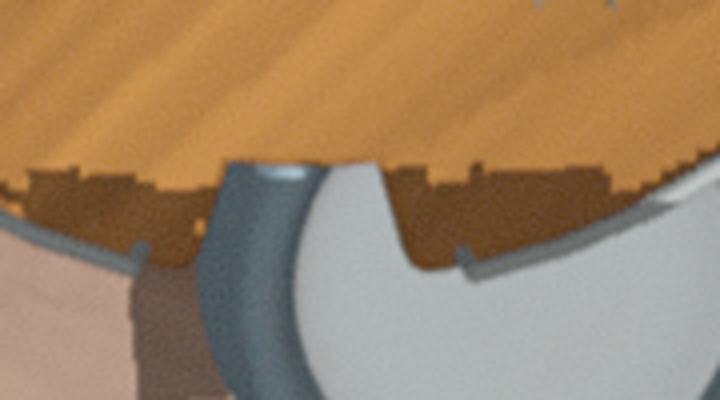

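>>> {"api": "drive_tool", "payload": {"rows": [[[0.015, 0.01, 0.12, 0, 255], [0.015, 0.01, 0.25, 0, 255], [0.015, 0.01, 0.36, 0, 255], [0.015, 0.01, 0.44, 0, 255], [0.015, 0.01, 0.49, 0, 255], [0.015, 0.01, 0.51, 0, 255], [0.015, 0.01, 0.51, 0, 255]]]}}

```text
time: 3.68
position: [0.4544, -0.0988, 0.0838]
tool_rot: [-2.147, 2.293, -0.0]
ft_force: [0.0, 0.8, 0.6]
grip_width: 0.006
```

```bash
python3 - <<'E'
from h import *
rows([notch(176,.145,.083,-94)])
snap('wrist','w2');d=snap('top','t2')
b=snap('scene','s2');cv2.imwrite('pics/s2c.png',cv2.resize(b['img'][150:380,260:520],None,fx=3,fy=2.6))
E
```

```text
t 3.675 pos [ 0.4544 -0.0988  0.0838] yaw -93.8 F [0.  0.8 0.6] w 0.006
[[-0.005, -0.023, 0.003, np.float64(0.001), 255]]
```

View pics/w2.png

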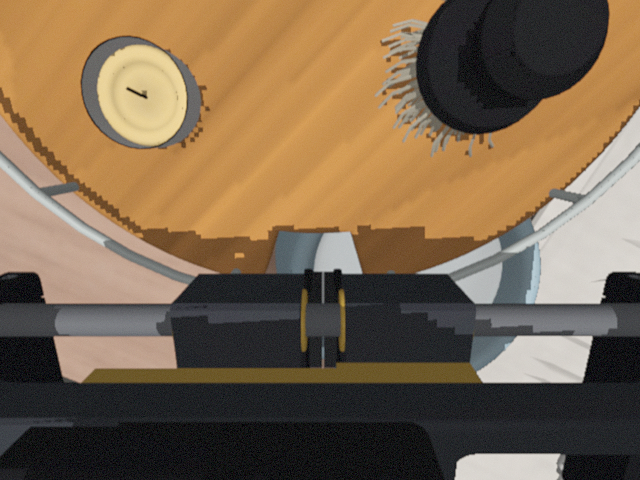

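View pics/s2c.png

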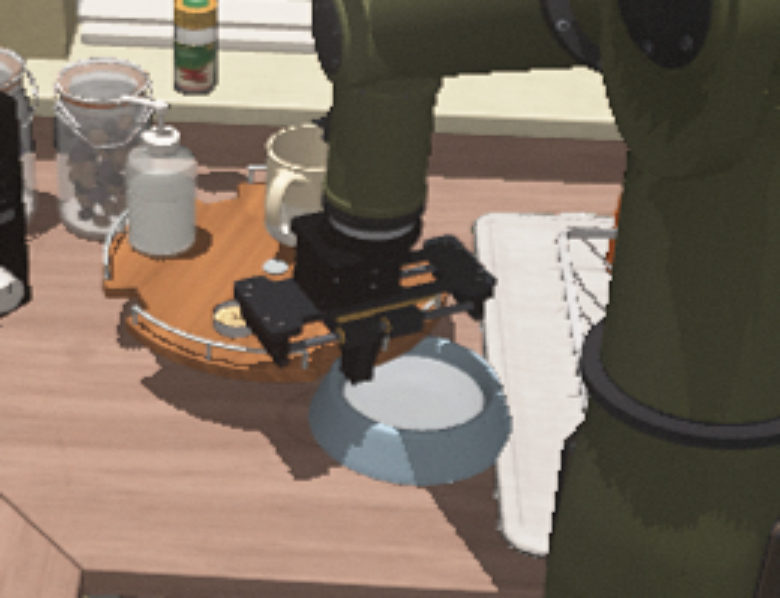

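```bash
python3 - <<'E'
from h import *
rows([notch(176,.145,.083)]+[notch(176+a,.145,.083) for a in (1,2.5,4.5,7,10,13,16,19,21.5,23.5,25,25)])
E
```

```text
t 3.825 pos [ 0.4549 -0.099   0.0844] yaw -93.8 F [ 1.  -0.2 -0.1] w 0.005
[[-0.005, -0.021, 0.005, np.float64(0.001), 255], [0.003, -0.021, 0.005, np.float64(-0.004), 255], [0.016, -0.022, 0.005, np.float64(-0.013), 255], [0.033, -0.023, 0.005, np.float64(-0.024), 255], [0.054, -0.025, 0.005, np.float64(-0.038), 255], [0.079, -0.028, 0.005, np.float64(-0.054), 255], [0.104, -0.033, 0.005, np.float64(-0.071), 255], [0.128, -0.04, 0.005, np.float64(-0.088), 255], [0.152, -0.047, 0.005, np.float64(-0.104), 255], [0.172, -0.054, 0.005, np.float64(-0.118), 255], [0.188, -0.061, 0.005, np.float64(-0.129), 255], [0.199, -0.066, 0.005, np.float64(-0.138), 255], [0.199, -0.066, 0.005, np.float64(-0.138), 255]]
```

>>> {"api": "drive_tool", "payload": {"rows": [[[-0.005, -0.02, 0.005, 0, 255], [0.003, -0.021, 0.005, -0.004, 255], [0.016, -0.022, 0.005, -0.013, 255], [0.033, -0.023, 0.005, -0.024, 255], [0.054, -0.025, 0.005, -0.038, 255], [0.079, -0.028, 0.005, -0.054, 255], [0.104, -0.033, 0.005, -0.071, 255], [0.128, -0.04, 0.005, -0.088, 255], [0.152, -0.047, 0.005, -0.104, 255], [0.172, -0.054, 0.005, -0.118, 255], [0.188, -0.061, 0.005, -0.129, 255], [0.199, -0.066, 0.005, -0.138, 255], [0.199, -0.066, 0.005, -0.138, 255]]]}}

```text
time: 5.45
position: [0.4699, -0.1603, 0.0821]
tool_rot: [2.589, -1.779, 0.0]
ft_force: [-0.6, 0.2, -0.0]
grip_width: 0.004
```

```bash
python3 - <<'E'
from h import *
snap('wrist','w3');d=snap('top','t3')
cv2.imwrite('pics/t3c.png',cv2.resize(d['img'][170:330,260:420],None,fx=3.7,fy=3.7,interpolation=cv2.INTER_CUBIC))
print(np.round(ctrl.get_state()['joint_positions'],3))
rows([notch(201+a,.145,.083) for a in (0,1,3,6,9,13,17,21,25,29,33,37,41,45,48,51,53,54.5,55,55)])
E
```

```text
[-0.298  0.146  0.615  2.023 -0.1    1.002 -0.838]
t 5.55 pos [ 0.4698 -0.16    0.0821] yaw -69.0 F [ 1.5  0.1 -0. ] w 0.003
[[0.001, -0.002, -0.003, np.float64(0.0), 255], [0.009, -0.003, -0.003, np.float64(-0.006), 255], [0.026, -0.003, -0.003, np.float64(-0.017), 255], [0.051, -0.005, -0.003, np.float64(-0.033), 255], [0.076, -0.008, -0.003, np.float64(-0.05), 255], [0.11, -0.015, -0.003, np.float64(-0.072), 255], [0.142, -0.024, -0.003, np.float64(-0.094), 255], [0.174, -0.035, -0.003, np.float64(-0.117), 255], [0.205, -0.048, -0.003, np.float64(-0.139), 255], [0.235, -0.063, -0.003, np.float64(-0.161), 255], [0.264, -0.08, -0.003, np.float64(-0.183), 255], [0.292, -0.1, -0.003, np.float64(-0.206), 255], [0.318, -0.121, -0.003, np.float64(-0.228), 255], [0.343, -0.144, -0.003, np.float64(-0.25), 255], [0.36, -0.162, -0.003, np.float64(-0.267), 255], [0.377, -0.182, -0.003, np.float64(-0.283), 255], [0.387, -0.195, -0.003, np.float64(-0.294), 255], [0.394, -0.205, -0.003, np.float64(-0.303), 255], [0.397, -0.209, -0.003, np.float64(-0.306), 255], [0.397, -0.209, -0.003, np.float64(-0.306), 255]]
```

View pics/w3.png

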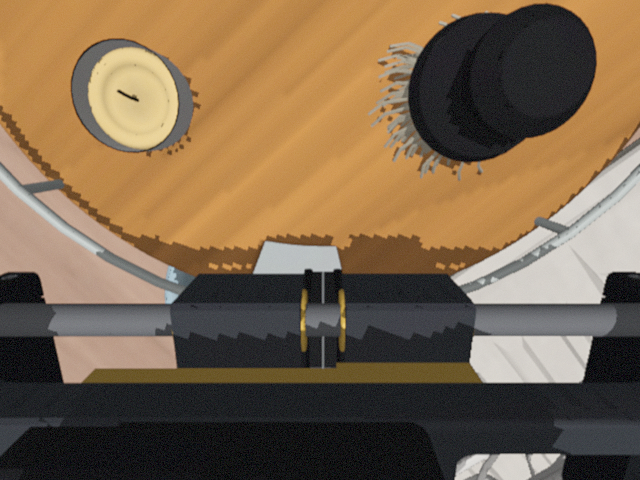

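View pics/t3c.png

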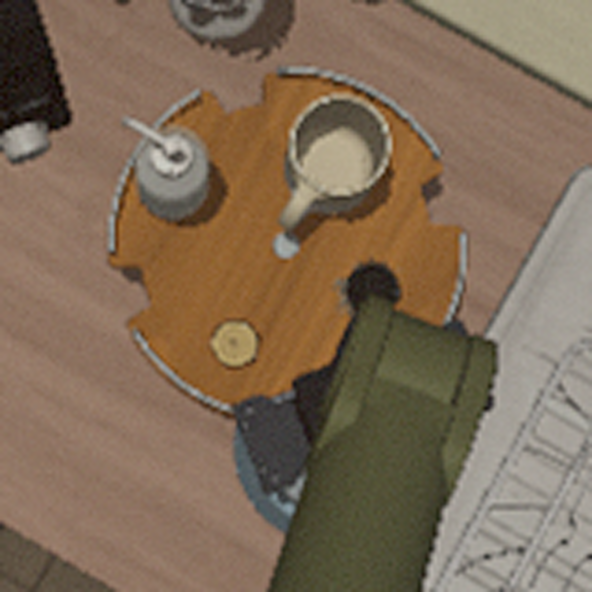

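>>> {"api": "drive_tool", "payload": {"rows": [[[0.001, -0.002, -0.003, 0, 255], [0.009, -0.003, -0.003, -0.006, 255], [0.026, -0.003, -0.003, -0.017, 255], [0.051, -0.005, -0.003, -0.033, 255], [0.076, -0.008, -0.003, -0.05, 255], [0.11, -0.015, -0.003, -0.072, 255], [0.142, -0.024, -0.003, -0.094, 255], [0.174, -0.035, -0.003, -0.117, 255], [0.205, -0.048, -0.003, -0.139, 255], [0.235, -0.063, -0.003, -0.161, 255], [0.264, -0.08, -0.003, -0.183, 255], [0.292, -0.1, -0.003, -0.206, 255], [0.318, -0.121, -0.003, -0.228, 255], [0.343, -0.144, -0.003, -0.25, 255], [0.36, -0.162, -0.003, -0.267, 255], [0.377, -0.182, -0.003, -0.283, 255], [0.387, -0.195, -0.003, -0.294, 255], [0.394, -0.205, -0.003, -0.303, 255], [0.397, -0.209, -0.003, -0.306, 255], [0.397, -0.209, -0.003, -0.306, 255]]]}}

```text
time: 8.05
position: [0.5711, -0.2485, 0.0829]
tool_rot: [-3.118, 0.38, -0.0]
ft_force: [0.4, 0.6, -0.3]
grip_width: 0.005
```

```bash
python3 - <<'E'
from h import *
d=snap('top','t4');b=snap('scene','s4')
cv2.imwrite('pics/t4c.png',cv2.resize(d['img'][170:330,260:420],None,fx=3.7,fy=3.7,interpolation=cv2.INTER_CUBIC))
cv2.imwrite('pics/s4c.png',cv2.resize(b['img'][150:380,260:520],None,fx=3,fy=2.6))
print(np.round(ctrl.get_state()['joint_positions'],3))
rows([notch(256+a,.145,.083) for a in (0,1,3,6,9,13,17,21,25,29,33,37,41,44,47,49,50.5,51.5,52,52)])
E
```

```text
[-0.022  0.406  0.483  1.71  -0.211  1.076  0.285]
t 8.15 pos [ 0.5712 -0.2484  0.083 ] yaw -13.9 F [-1.3 -0.8 -0.1] w 0.005
[[-0.0, 0.001, -0.0, np.float64(0.001), 255], [0.008, 0.001, -0.0, np.float64(-0.005), 255], [0.025, 0.001, -0.0, np.float64(-0.016), 255], [0.05, -0.001, -0.0, np.float64(-0.033), 255], [0.075, -0.005, -0.0, np.float64(-0.049), 255], [0.108, -0.011, -0.0, np.float64(-0.072), 255], [0.141, -0.02, 0.0, np.float64(-0.094), 255], [0.173, -0.03, 0.0, np.float64(-0.116), 255], [0.204, -0.044, 0.0, np.float64(-0.138), 255], [0.234, -0.059, 0.0, np.float64(-0.161), 255], [0.263, -0.076, 0.0, np.float64(-0.183), 255], [0.291, -0.095, 0.0, np.float64(-0.205), 255], [0.317, -0.117, 0.0, np.float64(-0.227), 255], [0.336, -0.134, 0.0, np.float64(-0.244), 255], [0.353, -0.152, 0.0, np.float64(-0.261), 255], [0.365, -0.164, 0.0, np.float64(-0.272), 255], [0.373, -0.174, 0.0, np.float64(-0.28), 255], [0.378, -0.18, 0.0, np.float64(-0.286), 255], [0.381, -0.184, 0.0, np.float64(-0.288), 255], [0.381, -0.184, 0.0, np.float64(-0.288), 255]]
```

View pics/s4c.png

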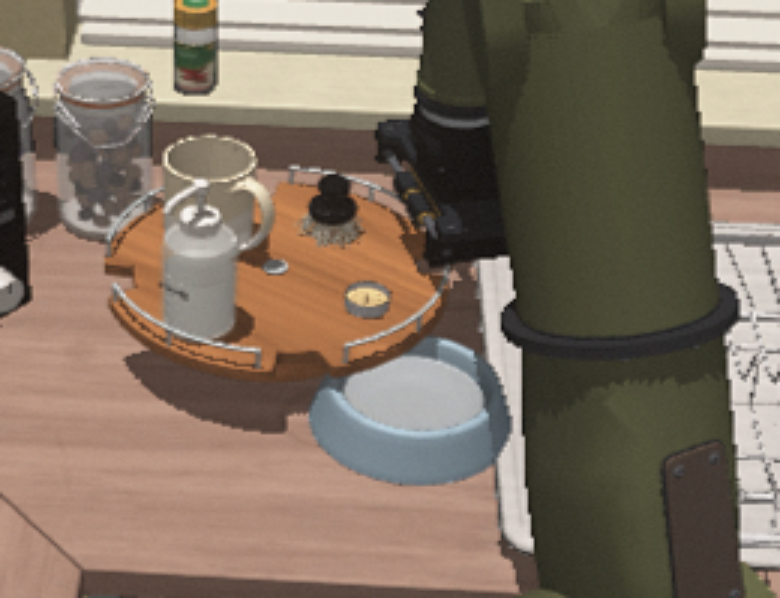

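View pics/t4c.png

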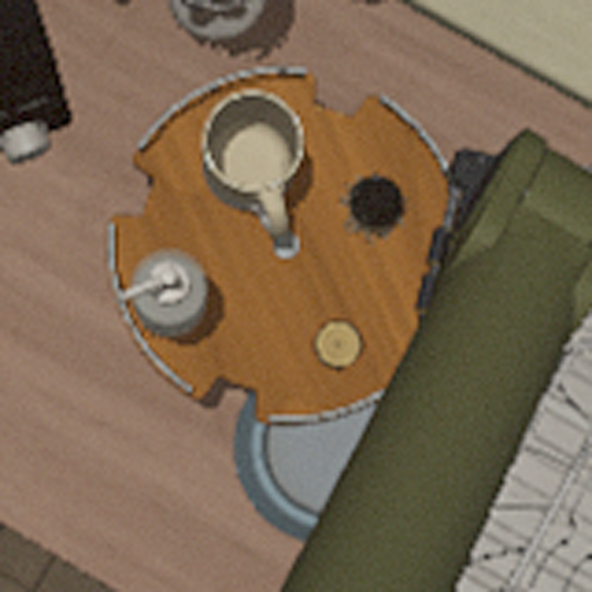

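>>> {"api": "drive_tool", "payload": {"rows": [[[0, 0.001, 0, 0, 255], [0.008, 0.001, 0, -0.005, 255], [0.025, 0.001, 0, -0.016, 255], [0.05, -0.001, 0, -0.033, 255], [0.075, -0.005, 0, -0.049, 255], [0.108, -0.011, 0, -0.072, 255], [0.141, -0.02, 0, -0.094, 255], [0.173, -0.03, 0, -0.116, 255], [0.204, -0.044, 0, -0.138, 255], [0.234, -0.059, 0, -0.161, 255], [0.263, -0.076, 0, -0.183, 255], [0.291, -0.095, 0, -0.205, 255], [0.317, -0.117, 0, -0.227, 255], [0.336, -0.134, 0, -0.244, 255], [0.353, -0.152, 0, -0.261, 255], [0.365, -0.164, 0, -0.272, 255], [0.373, -0.174, 0, -0.28, 255], [0.378, -0.18, 0, -0.286, 255], [0.381, -0.184, 0, -0.288, 255], [0.381, -0.184, 0, -0.288, 255]]]}}

```text
time: 10.65
position: [0.6954, -0.2222, 0.083]
tool_rot: [-2.971, -1.021, -0.0]
ft_force: [0.3, -0.9, -0.6]
grip_width: 0.005
```

```bash
python3 - <<'E'
from h import *
d=snap('top','t5');b=snap('scene','s5')
cv2.imwrite('pics/t5c.png',cv2.resize(d['img'][170:330,260:420],None,fx=3.7,fy=3.7,interpolation=cv2.INTER_CUBIC))
cv2.imwrite('pics/s5c.png',cv2.resize(b['img'][100:380,240:560],None,fx=2.4,fy=2.1))
print(np.round(ctrl.get_state()['joint_positions'],3))
rows([notch(308+a,.145,.083) for a in (0,1,2.5,4.5,7,10,13,16,18,19.5,20.5,21,21)])
E
```

```text
[ 0.083  0.595  0.276  1.401 -0.167  1.169  1.042]
t 10.75 pos [ 0.6953 -0.2221  0.083 ] yaw 37.9 F [-1.1  0.1  0.2] w 0.006
[[-0.0, 0.0, -0.0, np.float64(-0.0), 255], [0.008, 0.0, -0.0, np.float64(-0.006), 255], [0.021, -0.0, -0.0, np.float64(-0.014), 255], [0.038, -0.001, -0.0, np.float64(-0.025), 255], [0.059, -0.003, -0.0, np.float64(-0.039), 255], [0.084, -0.007, -0.0, np.float64(-0.056), 255], [0.108, -0.012, -0.0, np.float64(-0.073), 255], [0.133, -0.018, -0.0, np.float64(-0.089), 255], [0.149, -0.023, -0.0, np.float64(-0.1), 255], [0.161, -0.027, -0.0, np.float64(-0.109), 255], [0.169, -0.03, -0.0, np.float64(-0.114), 255], [0.173, -0.032, -0.0, np.float64(-0.117), 255], [0.173, -0.032, -0.0, np.float64(-0.117), 255]]
```

View pics/s5c.png

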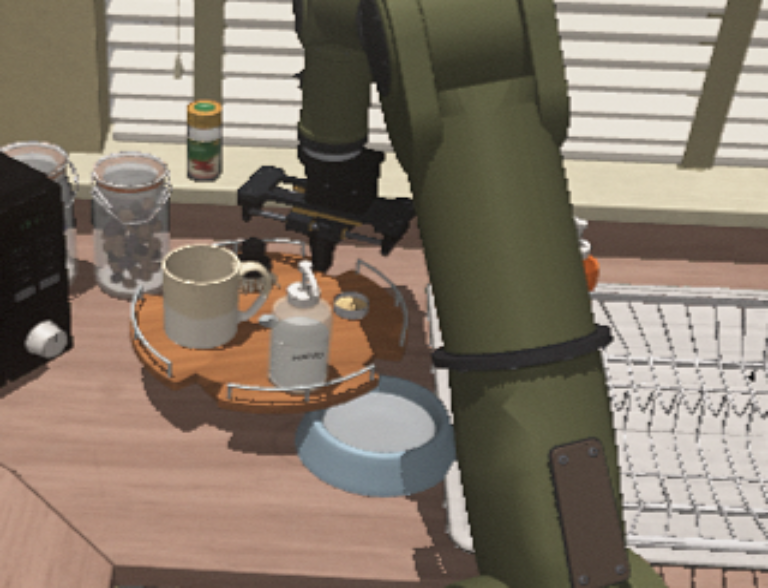

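View pics/t5c.png

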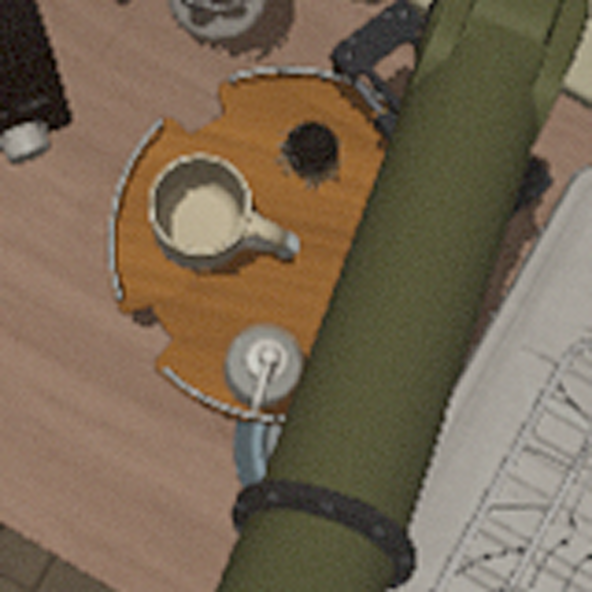

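```bash
python3 - <<'E'
from h import *
d=load('t5')
for p,z in [((268,357),.248),((259,408),.234)]:
    X=ray(d,260+(p[0]+.5)/3.7-.5,170+(p[1]+.5)/3.7-.5,z)[:2];v=X-C;print(X,np.hypot(*v),np.degrees(np.arctan2(v[1],v[0]))%360)
E
```

```text
[ 0.50166283 -0.08424167] 0.10700796358774688 167.1720639087044
[ 0.46542495 -0.07838779] 0.14366010948122898 168.1045273421893
```

>>> {"api": "drive_tool", "payload": {"rows": [[[0.008, 0, 0, -0.006, 255], [0.021, 0, 0, -0.014, 255], [0.038, -0.001, 0, -0.025, 255], [0.059, -0.003, 0, -0.039, 255], [0.084, -0.007, 0, -0.056, 255], [0.108, -0.012, 0, -0.073, 255], [0.133, -0.018, 0, -0.089, 255], [0.157, -0.025, 0, -0.106, 255], [0.177, -0.033, 0, -0.119, 255], [0.193, -0.04, 0, -0.131, 255], [0.204, -0.045, 0, -0.139, 255], [0.212, -0.049, 0, -0.144, 255], [0.212, -0.049, 0, -0.144, 255], [0.212, -0.049, 0, -0.144, 255]]]}}

```text
time: 12.5
position: [0.7362, -0.1713, 0.0828]
tool_rot: [-2.665, -1.661, 0.0]
ft_force: [-0.5, 0.5, 0.7]
grip_width: 0.004
```

```bash
python3 - <<'E'
from h import *
d=snap('top','t6')
cv2.imwrite('pics/t6c.png',cv2.resize(d['img'][170:330,260:420],None,fx=3.7,fy=3.7,interpolation=cv2.INTER_CUBIC))
print(np.round(ctrl.get_state()['joint_positions'],3))
rows([notch(332,.145,.083),notch(332,.17,.083),notch(332,.17,.3)])
E
```

```text
[ 0.079  0.641  0.175  1.315 -0.113  1.196  1.376]
t 12.55 pos [ 0.7362 -0.1714  0.0828] yaw 63.9 F [0.1 0.1 0. ] w 0.002
[[-0.017, 0.0, -0.001, np.float64(0.01), 255], [-0.02, 0.084, -0.001, np.float64(0.01), 255], [-0.02, 0.083, -0.724, np.float64(0.01), 255]]
```

View pics/t6c.png

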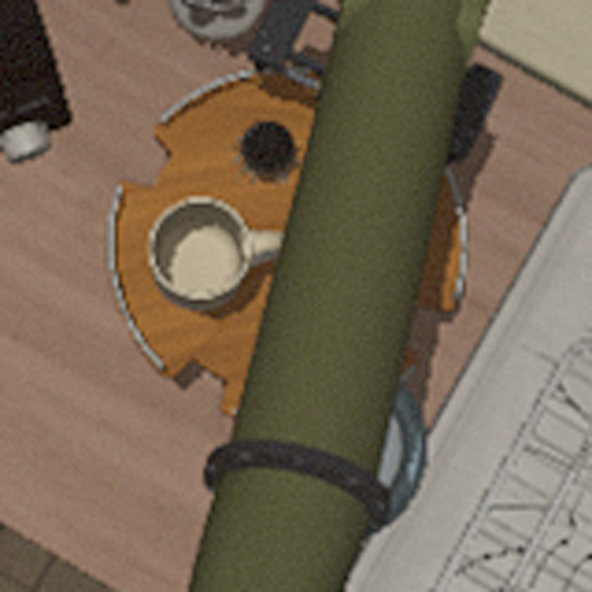

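>>> {"api": "drive_tool", "payload": {"rows": [[[-0.014, 0.005, 0, 0, 255], [-0.014, 0.02, 0, 0, 255], [-0.014, 0.04, -0.05, 0, 255], [-0.014, 0.04, -0.15, 0, 255], [-0.014, 0.04, -0.3, 0, 255], [-0.014, 0.04, -0.45, 0, 255], [-0.014, 0.04, -0.6, 0, 255], [-0.014, 0.04, -0.75, 0, 255], [-0.014, 0.04, -0.85, 0, 255], [-0.014, 0.04, -0.85, 0, 255]]]}}

```text
time: 13.8
position: [0.7466, -0.1813, 0.343]
tool_rot: [2.661, 1.659, 0.009]
ft_force: [-0.5, -0.1, 0.1]
grip_width: 0.002
```

```bash
python3 - <<'E'
from h import *
d=snap('top','t7');b=snap('scene','s7');snap('wrist','w7')
cv2.imwrite('pics/t7c.png',cv2.resize(d['img'][170:330,260:420],None,fx=3.7,fy=3.7,interpolation=cv2.INTER_CUBIC))
cv2.imwrite('pics/s7c.png',cv2.resize(b['img'][100:380,240:560],None,fx=2.4,fy=2.1))
rows([(.66,-.36,.34,30)])
E
```

```text
t 13.95 pos [ 0.7451 -0.1807  0.3367] yaw 63.9 F [ 0.2 -0.2 -0.2] w 0.007
[[-0.661, 0.009, -0.011, np.float64(0.188), 255]]
```

View pics/t7c.png

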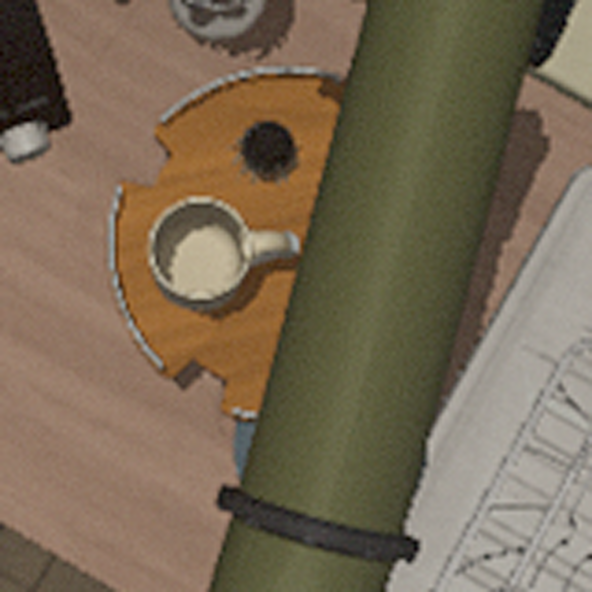

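View pics/s7c.png

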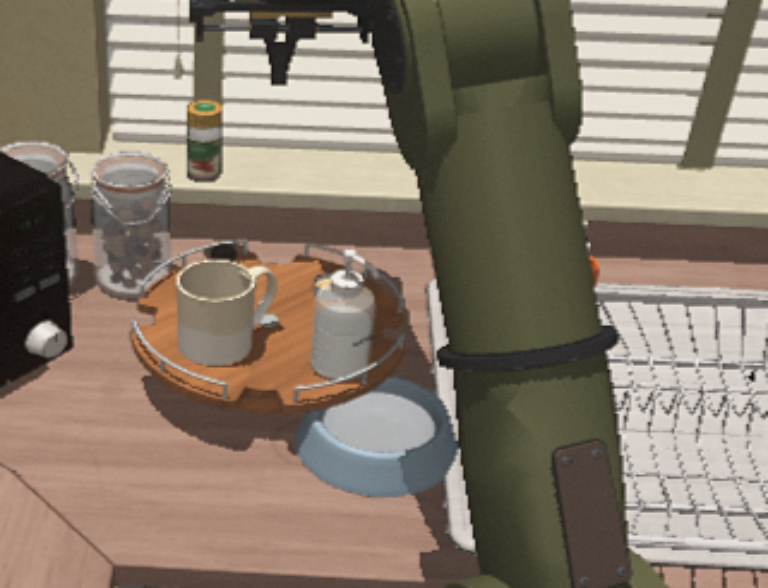

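View pics/w7.png

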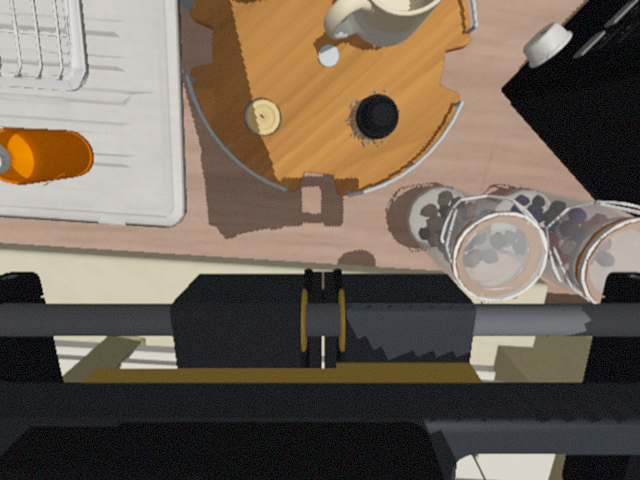

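>>> {"api": "drive_tool", "payload": {"rows": [[[0.08, -0.14, 0, 0.02, 255], [0.16, -0.28, 0, 0.04, 255], [0.24, -0.43, 0, 0.06, 255], [0.32, -0.57, 0, 0.08, 255], [0.4, -0.72, 0, 0.1, 255], [0.48, -0.86, 0, 0.12, 255], [0.555, -0.99, 0, 0.14, 255], [0.555, -0.99, 0, 0.14, 255], [0.555, -0.99, 0, 0.14, 255]]]}}

```text
time: 15.08
position: [0.5518, 0.0988, 0.337]
tool_rot: [2.964, 1.04, -0.003]
ft_force: [0.2, -0.8, 0.6]
grip_width: 0.007
```

```bash
python3 - <<'E'
from h import *
d=snap('top','t8');b=snap('scene','s8')
cv2.imwrite('pics/t8c.png',cv2.resize(d['img'][170:330,260:420],None,fx=3.7,fy=3.7,interpolation=cv2.INTER_CUBIC))
cv2.imwrite('pics/s8c.png',cv2.resize(b['img'][190:350,290:450],None,fx=3.7,fy=3.7,interpolation=cv2.INTER_CUBIC))
rows([])
E
```

```text
t 15.175 pos [0.5523 0.0979 0.3372] yaw 38.5 F [ 0.2 -0.2 -0.9] w 0.007
[]
```

View pics/t8c.png

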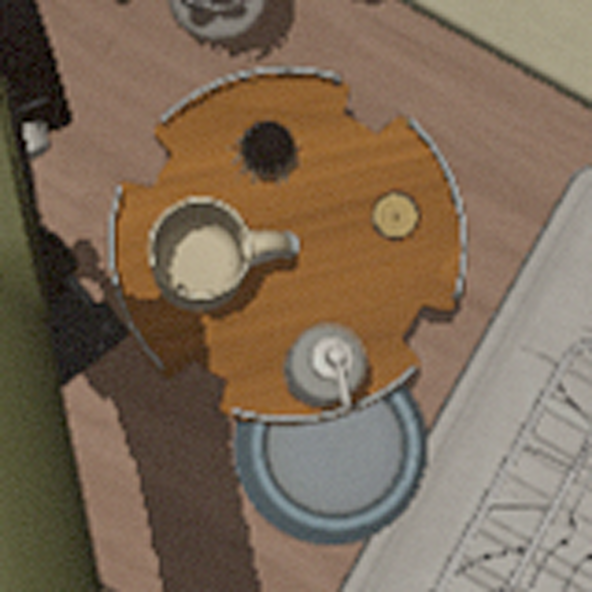

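View pics/s8c.png

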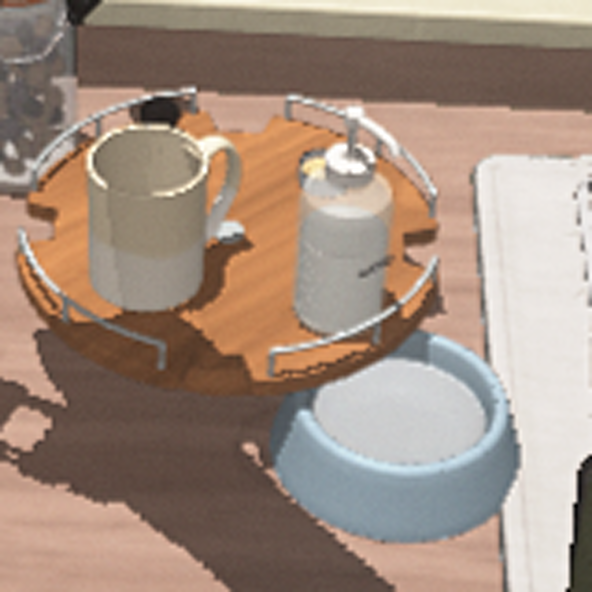

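```bash
python3 - <<'E'
from h import *
a=load('t8');b=load('s8');f=3.7
A=lambda x,y:(260+(x+.5)/f-.5,170+(y+.5)/f-.5);B=lambda x,y:(290+(x+.5)/f-.5,190+(y+.5)/f-.5)
bowl=np.array([.4448,-.150])
for n,p,z in [('pump',(337,354),.248),('collar',(331,356),.205),('tip',(346,407),.234)]:
    X=ray(a,*A(*p),z)[:2];v=X-C;print(n,X.round(4),np.hypot(*v).round(4),np.degrees(np.arctan2(v[1],v[0]))%360,'to bowl',np.hypot(*(X-bowl)))
P=[x['K']@np.c_[x['R'],x['t']] for x in(a,b)]
X=cv2.triangulatePoints(P[0],P[1],np.array(A(337,354)).reshape(2,1),np.array(B(353,112)).reshape(2,1));print((X[:3]/X[3]).ravel())
for n in 'ab':
    pass
cv2.imwrite('pics/z1.png',np.hstack([cv2.resize(a['img'][250:290,330:370],(400,400),interpolation=cv2.INTER_CUBIC),cv2.resize(b['img'][210:250,365:405],(400,400),interpolation=cv2.INTER_CUBIC)]))
E
```

```text
pump [ 0.5042 -0.1343] 0.1052 194.4995825459777 to bowl 0.06140640865411664
collar [ 0.5062 -0.1337] 0.103 194.43684814041757 to bowl 0.06356635150660231
tip [ 0.4666 -0.142 ] 0.1435 193.7032032356957 to bowl 0.02317814611595427
[ 0.50486902 -0.13348675  0.24676808]
```

View pics/z1.png

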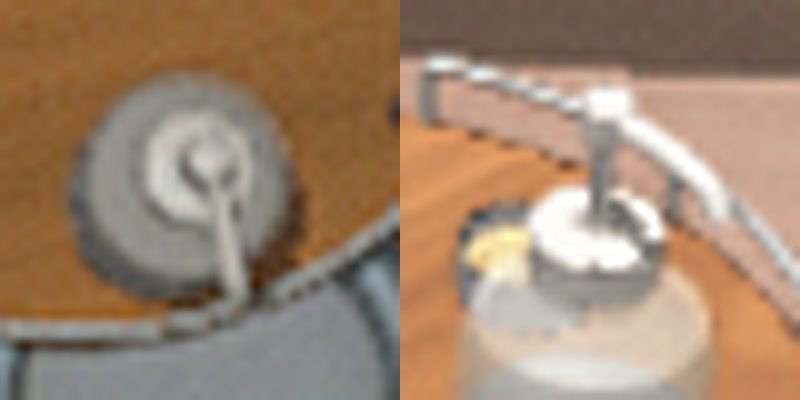

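```bash
python3 - <<'E'
from h import *
rows([(.503,-.134,.337,0),(.503,-.134,.29,0)])
E
```

```text
t 15.175 pos [0.5523 0.0979 0.3372] yaw 38.5 F [ 0.2 -0.2 -0.9] w 0.007
[[-0.61, 0.502, 0.002, np.float64(0.214), 255], [-0.61, 0.502, 0.158, np.float64(0.214), 255]]
```

>>> {"api": "drive_tool", "payload": {"rows": [[[-0.12, 0.1, 0, 0.04, 255], [-0.25, 0.2, 0, 0.08, 255], [-0.37, 0.3, 0, 0.12, 255], [-0.49, 0.4, 0, 0.17, 255], [-0.57, 0.47, 0, 0.2, 255], [-0.61, 0.5, 0, 0.214, 255], [-0.61, 0.502, 0, 0.214, 255], [-0.61, 0.502, 0.1, 0.214, 255], [-0.61, 0.502, 0.157, 0.214, 255], [-0.61, 0.502, 0.157, 0.214, 255], [-0.61, 0.502, 0.157, 0.214, 255]]]}}

```text
time: 16.55
position: [0.5038, -0.1319, 0.2916]
tool_rot: [3.142, 0.006, 0.002]
ft_force: [-0.1, 1.0, -0.2]
grip_width: 0.006
```

```bash
python3 - <<'E'
from h import *
d=snap('wrist','w9');b=snap('scene','s9')
cv2.imwrite('pics/s9c.png',cv2.resize(b['img'][170:330,310:470],None,fx=3.7,fy=3.7,interpolation=cv2.INTER_CUBIC))
rows([(.503,-.134,.266,0),(.503,-.134,.250,0),(.503,-.134,.247,0)])
E
```

```text
t 16.65 pos [ 0.5039 -0.1323  0.2919] yaw 0.2 F [0.4 0.3 0.3] w 0.001
[[-0.003, 0.006, 0.086, np.float64(0.001), 255], [-0.003, 0.006, 0.14, np.float64(0.001), 255], [-0.003, 0.006, 0.15, np.float64(0.001), 255]]
```

View pics/s9c.png

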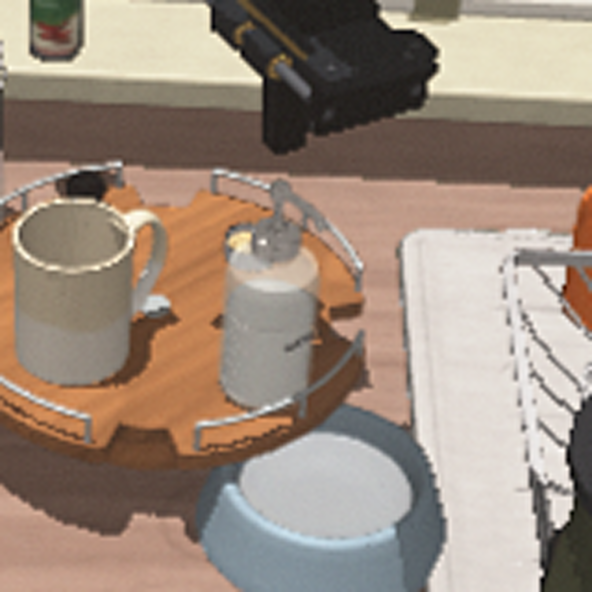

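View pics/w9.png

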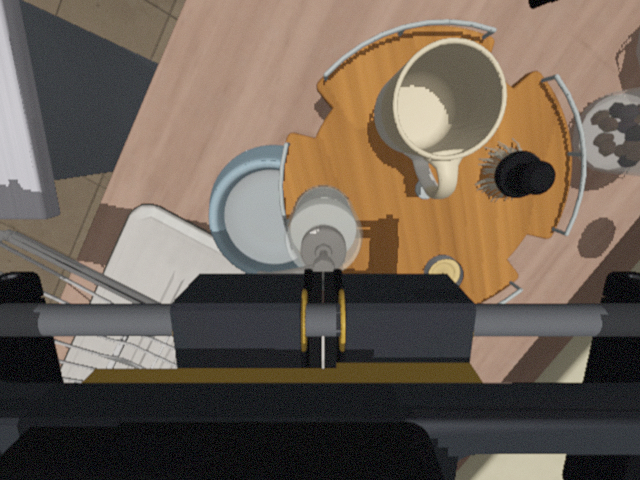

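>>> {"api": "drive_tool", "payload": {"rows": [[[-0.002, 0.006, 0.04, 0, 255], [-0.002, 0.006, 0.07, 0, 255], [-0.002, 0.006, 0.09, 0, 255], [-0.002, 0.006, 0.105, 0, 255], [-0.002, 0.006, 0.12, 0, 255], [-0.002, 0.006, 0.12, 0, 255]]]}}

```text
time: 17.4
position: [0.5027, -0.1343, 0.2551]
tool_rot: [-3.142, -0.004, -0.001]
ft_force: [-1.8, -0.0, 2.8]
grip_width: 0.005
```

>>> {"api": "drive_tool", "payload": {"rows": [[[0, 0, 0.01, 0, 255], [0, 0, 0.02, 0, 255], [0, 0, 0.026, 0, 255], [0, 0, 0.026, 0, 255]]]}}

```text
time: 17.9
position: [0.5038, -0.1346, 0.2497]
tool_rot: [3.141, 0.004, 0.007]
ft_force: [-2.0, 0.0, 12.1]
grip_width: 0.006
```

>>> {"api": "drive_tool", "payload": {"rows": [[[0, 0, 0.005, 0, 255], [0, 0, 0.008, 0, 255], [0, 0, 0.008, 0, 255], [0, 0, 0.008, 0, 255]]]}}

```text
time: 18.4
position: [0.5048, -0.1351, 0.2496]
tool_rot: [3.141, 0.004, 0.012]
ft_force: [-3.4, -0.1, 19.9]
grip_width: 0.006
```

```bash
python3 - <<'E'
from h import *
b=snap('scene','s10')
cv2.imwrite('pics/s10c.png',cv2.resize(b['img'][170:330,310:470],None,fx=3.7,fy=3.7,interpolation=cv2.INTER_CUBIC))
rows([])
E
```

```text
t 18.45 pos [ 0.5049 -0.1351  0.2496] yaw 0.1 F [-3.5  0.4 20.2] w 0.005
[]
```

View pics/s10c.png

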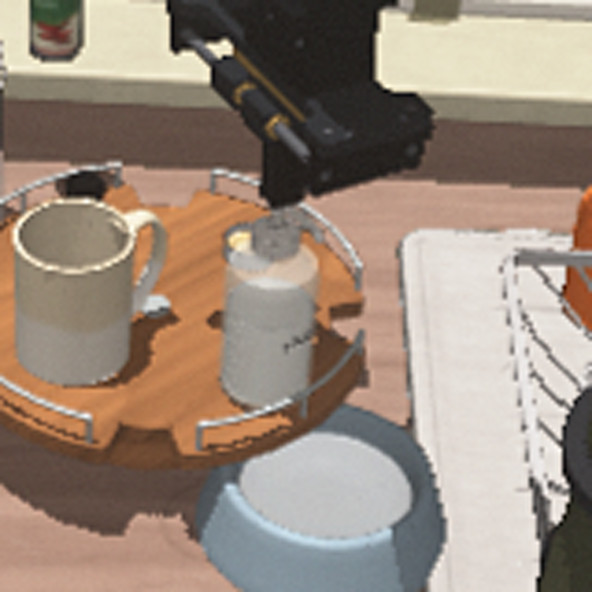

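Hard stop reached (force rises, no travel): the pump is fully down at 20 N. Now release, straight up.

>>> {"api": "drive_tool", "payload": {"rows": [[[0, 0, -0.015, 0, 255], [0, 0, -0.035, 0, 255], [0, 0, -0.06, 0, 255], [0, 0, -0.1, 0, 255], [0, 0, -0.2, 0, 255], [0, 0, -0.32, 0, 255], [0, 0, -0.32, 0, 255]]]}}

```text
time: 19.32
position: [0.5041, -0.1344, 0.3438]
tool_rot: [3.141, 0.004, 0.009]
ft_force: [0.5, -0.0, -0.7]
grip_width: 0.008
```

```bash
python3 - <<'E'
from h import *
rows([(.52,.12,.34,30)])
E
```

```text
t 19.325 pos [ 0.5041 -0.1344  0.3438] yaw 0.2 F [ 0.5 -0.  -0.7] w 0.008
[[0.055, -0.848, 0.013, np.float64(-0.166), 255]]
```

>>> {"api": "drive_tool", "payload": {"rows": [[[0.01, -0.12, 0, -0.03, 255], [0.02, -0.27, 0, -0.06, 255], [0.03, -0.42, 0, -0.09, 255], [0.04, -0.57, 0, -0.12, 255], [0.05, -0.72, 0, -0.15, 255], [0.055, -0.85, 0, -0.16, 255], [0.055, -0.85, 0, -0.16, 255], [0.055, -0.85, 0, -0.16, 255]]]}}

```text
time: 20.32
position: [0.518, 0.1209, 0.3397]
tool_rot: [3.041, 0.787, -0.003]
ft_force: [0.2, -0.4, 0.0]
grip_width: 0.006
```

```bash
python3 - <<'E'
from h import *
a=snap('top','t11');b=snap('scene','s11')
cv2.imwrite('pics/f.png',np.hstack([cv2.resize(a['img'][200:320,280:400],(400,400),interpolation=cv2.INTER_CUBIC),cv2.resize(b['img'][200:340,300:440],(400,400),interpolation=cv2.INTER_CUBIC)]))
a0=load('t8');b0=load('s8')
for x,y,r in [(a,a0,np.s_[240:330,310:400]),(b,b0,np.s_[205:345,355:450])]: 
    e=cv2.absdiff(x['img'][r],y['img'][r]).max(2);print(e.mean(),(e>40).sum())
rows([])
E
```

```text
8.479012345679012 459
7.762706766917293 505
t 20.425 pos [0.5184 0.1197 0.3403] yaw 28.9 F [ 0.6  0.2 -0.3] w 0.003
[]
```

View pics/f.png

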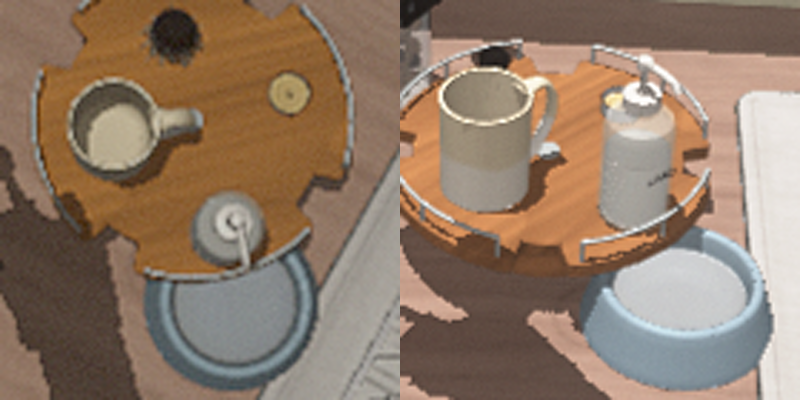

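```bash
python3 - <<'E'
from h import *
a=load('t11');X=ray(a,280+246.5*.3,200+264*.3,.234)[:2];print(X,np.hypot(*(X-np.array([.4448,-.15]))),np.abs(ctrl.get_state()['qd']).max())
print(ctrl.close_job())
E
```

```text
[ 0.4677432  -0.14417688] 0.023670642697023684 0.005853207015210836
the job is handed in; nothing more can be done
None
```

The job is done and handed in at about 20.4 s on the robot's clock; closing it reported no verdict.

- **Turning:** I pushed the carousel about 154° anticlockwise with the closed fingertips in the notch between candle and brush. I then backed off and lifted clear.
- **Before pressing:** With the deck at rest, I measured the spout tip at about 23 mm from the bowl's centre, from the images.
- **Pressing:** I pressed the pump until it stopped moving. Force rose from 12 to 20 N with no further travel, so it was fully down. Then I released it straight up.
- **Last checks:** The pictures showed the pump head up again and the dispenser, mug, brush and candle all standing. The spout tip was about 24 mm from the bowl's centre, where I had measured the bowl at the start. By eye the bowl had not moved, and the arm was clear of everything.

An image comparison from before and after the press showed some changed pixels around the soap and bowl. I put these down to the arm's shadow, since the positions matched. I did not re-measure the bowl, spice jar or teaspoon at the end.

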